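Set out the performer's input gear around mixer and drum machine

TASK

Set out the small gear for tonight's act, seen from the robot's side of the table: stand the DI box midway between the mixer and the drum machine, in line with them, the white pedal straight behind the DI box (on its far side) with a 3 cm gap for plugs, the wireless receiver centred on top of the DI box, and the round volume controller straight in front of the middle of the drum machine (on the robot's side) with a 3 cm gap. Everything stands upright and square to the mixer, with the long sides of DI box, pedal and receiver running front to back. Leave the tape roll, the mug and the screwdriver where they are.

Things in the scene. Friction and masses are not known exactly. Their poses are not given: they have to be found in the camera images.
- mixer: Compact mixing desk, fixed: dark box with a grey top carrying knobs and four faders, 160 (x) x 160 (y) x 45 mm high, knobs and fader caps to 56 mm. Origin: centre of its underside, on the table. Its -x side is the front (towards the robot), +x points away from the robot (behind), yaw within 0.1 rad. It stands on the left or on the right of the drum machine, drawn afresh.
- drum_machine: Drum machine, fixed: low grey box with 12 black pads, a display and three knobs, 100 (x, front to back) x 160 (y) x 32 mm high, pads and knobs to 42 mm. Origin: centre of its underside. Its -x side is the front (towards the robot). Same yaw as the mixer and side by side with it, centres 350 to 370 mm apart along y.
- di_box: DI box, loose, 0.35 kg nominal: bare aluminium block with a flat empty top and round sockets in its short ends, 80 (x, its long side) x 55 (y) x 45 mm high. Origin: centre of its underside; x along the long side. Grip across the 55 mm. Which end faces front does not matter.
- pedal: Mini effect pedal, loose, 0.22 kg nominal: white box with one steel foot switch and one black knob on top, 90 (x, its long side) x 45 (y) x 32 mm high, knob and switch to 44 mm. Origin: centre of its underside; x along the long side, the foot switch towards -x. Grip across the 45 mm. Which end faces front does not matter.
- receiver: Wireless receiver, loose, 0.12 kg nominal: small black box with a grey display window and two tiny round buttons on top, 65 (x, its long side) x 40 (y) x 28 mm high. Origin: centre of its underside; x along the long side. Grip across the 40 mm. Which end faces front does not matter.
- volume_knob: Round desktop volume controller, loose, 0.25 kg nominal: aluminium knob on a black base, one solid upright cylinder 60 mm in diameter and 45 mm high. Origin: centre of its underside. Its yaw does not matter.
- tape_roll: Bystander: roll of black tape lying flat, loose, 96 mm outer and 74 mm inner diameter, 48 mm high, nearer the robot than the row of gear. Origin: centre of its underside.
- mug: Bystander: white mug, loose, 72 mm in diameter, 75 mm high, handle at its +y side, at the far left of the table. Origin: centre of its underside.
- screwdriver: Bystander: screwdriver lying at the far right of the table, loose, about 180 mm long along its x. Origin: middle of its underside.
There are look-alikes about, which are no part of the job. Several things look just like the drum_machine: the one meant starts farthest to the robot's right.

How it is judged:
At the end, for the whole second after the job is handed in: DI box 163-197 mm from mixer and drum machine, in line +-15; pedal 115+-15 mm behind it, receiver on it (centres within 12), volume controller 110+-15 mm before drum machine; sideways +-15; long sides within 0.17 rad of mixer x (receiver 0.2 of DI); upright (0.1), released, at rest (horizontal distance between di_box and mixer between 0.163 and 0.197 m and horizontal distance between di_box and drum_machine between 0.163 and 0.197 m and x of di_box in the frame of mixer between -0.015 and 0.015 m and height (world z) of di_box between -0.005 and 0.005 m and angle between the x axis of each of di_box, pedal and the x axis of mixer, either way round below 0.17 rad and horizontal distance between pedal and di_box between 0.1 and 0.13 m and y of pedal in the frame of di_box between -0.015 and 0.015 m and x of pedal in the frame of mixer above 0.06 m and height (world z) of pedal between -0.005 and 0.005 m and horizontal distance between receiver and di_box below 0.012 m and angle between the x axis of receiver and the x axis of di_box, either way round below 0.2 rad and z of receiver in the frame of di_box between 0.04 and 0.05 m and x of volume_knob in the frame of drum_machine between -0.125 and -0.095 m and y of volume_knob in the frame of drum_machine between -0.015 and 0.015 m and height (world z) of volume_knob between -0.005 and 0.005 m and angle between each of di_box, pedal, receiver, volume_knob's own z axis and vertical below 0.1 rad and linear speed of each of di_box, pedal, receiver, volume_knob below 0.02 m/s and angular speed of each of di_box, pedal, receiver, volume_knob below 0.2 rad/s); the robot touches nothing.
It fails at once if the tape roll is moved more than 20 mm (distance of tape_roll from where it was at the start of the episode above 0.02 m).
It fails at once if the mug is moved more than 20 mm (distance of mug from where it was at the start of the episode above 0.02 m).
It fails at once if the screwdriver is moved more than 20 mm (distance of screwdriver from where it was at the start of the episode above 0.02 m).
It also fails if it takes over 118 s, if anything falls off the work surface, if the arm or the gripper's body presses on something with over 40 N, if the wrist force passes 120 N, or if a joint passes its speed limit or range.

ROBOT

A 6-joint arm with a two-finger parallel gripper is mounted at the origin on the work surface. World frame = base frame: x ahead of the robot, y to its left, z up, the work surface at z = 0. Lengths are in m, angles in rad, forces in N, time in s.
With the tool pointing down it reaches from about 0.3 to 0.875 m from the base axis. Payload 6.4 kg.
Tool frame: the origin (TCP) lies at the centre of the arm's flange, where the gripper is bolted on; the fingertips stand 173 mm ahead of it and the grasp point (between the pads) lies 155 mm ahead of it (ctrl.pinch_z is the distance from the TCP to the grasp point, in m); z points along the fingers, y is the direction in which the jaws open and shut (so a half turn about z gives the same grasp; the last joint's range is limited). The gripper opens to 85 mm and grips with 20 to 120 N. Pads are 22 mm wide; open, the fingers measure 114 mm over their backs; the gripper's body (76 mm by 85 mm) begins 54 mm behind the grasp point. The pads swing forward as they close: fully open they stand 13 mm farther back than shut.
Start: joints at [-1.484, 0.181, 1.607, -0, 1.354, -0.206], TCP at [0.166, -0.551, 0.405] pointing down, gripper open.
Joint ranges: [-2.99, 2.99], [-0.89, 2.07], [0.3, 2.58], [-1.14, 4.28], [0, 2.63], [-3.12, 3.12]. Speed limits (rad/s): [2.57, 2.57, 3.01, 3.14, 3.14, 3.14].

INTERFACE

Orientations are given as a unit quaternion [w, x, y, z].
In Python, from bench import ctrl gives the robot as it stands.
- The arm moves only by the tool drive_tool, never from a script. Its argument "commands" is a list that holds one entry, the list of rows, each a list of 7 numbers: the shift along the tool's x, y, z in units of 50 mm (1.0 is 50 mm), then the turn, a rotation vector about the tool's x, y, z in units of 8 degrees (1.0 is 8 degrees), then the closure in counts, from 0 (fully open) to 255 (shut). A call has 1 to 10 rows; each row shifts and turns the commanded pose from where the row before left it, along the tool's axes as they then stand; what a row does not reach is not made up. A row lasts 1/10 s, in which the tool goes at most 50 mm and 8.59 degrees, less where a joint would pass 70% of its speed; a pose out of reach is approached as far as the arm can. A call is refused whole if a number of a shift passes 1 or a number of a turn 1, either way. A call with a gripper value outside its range is refused whole. The fingers move at their own pace and stop on an object; the grip force is fixed at half the most. Time passes only in rows, so rows that do not move let the fingers close. It gives the time, the measured TCP pose, the force and the opening at its end, in the units of the state.
- ctrl.get_obs(): the state, without advancing time (a new reading comes with each control period).
- ctrl.camera(name): name is "side" or "top" or "wrist"; returns a dict with "pixels" (384x512x3 uint8, red, green, blue), "depth" (384x512 float32, m along the optical axis (not along the pixel's ray), 0 where there is no reading), "intrinsics" (3x3 intrinsics, pixels), "R" (3x3) and "t" (3): a world point X has camera coordinates R X + t; the wrist camera has in their place "tool_from_camera" (4x4, takes a point from camera to tool coordinates, whose origin is the TCP and whose axes are the flange's). Camera axes: x right, y down, z forward; pixel columns grow to the right and rows downward; lengths in m; the calibration is good to about 2 mm. A picture is of the moment at which its call begins: read the wrist's pose just before it.
- ctrl.hand_in(): hands the job in, once; it reports no verdict.
The state is a dict: "time_s": time; "q": joint angles; "dq": joint speeds; "joint_efforts": joint torques, N m; "eef_pos": TCP position; "eef_rot": TCP orientation; "wrist_force": force on the tool from outside, world axes, zero at the start; "torque": the same for the moment, N m; "opening": opening from 0.0 (shut) to 1.0 (fully open).
Only numpy, scipy, OpenCV 4.12 (cv2) and the standard library are available. Lean on these libraries where they do the work, as an engineer would, in place of code of your own. Each camera call takes 0.05 s, during which the arm holds its last target. There are 200 camera calls.

## Working session

There is one attempt and no reset: what is moved stays moved. The work goes in short steps, Python scripts to look and compute and a tool call to move; the robot and the scene stay as the last step left them, time stands still between calls to the robot, and variables do not carry over. Pictures are saved under pics/ and viewed, about 12 in all and at most 16, crops included, and the job is handed in when it is done.

Besides the shell and the picture viewer there is one more tool, called after ">>>" by a JSON object that holds its "method" and its "body", one argument or row to a line. drive_tool: Moves the arm, as the interface text tells. Its arguments: {"type":"object","properties":{"commands":{"type":"array","items":{"type":"array","items":{"type":"array","items":{"type":"number"}}}}},"required":["commands"]}

```bash
ls; mkdir -p pics; cat > h.py <<'E'
import numpy as np,cv2
from bench import ctrl
def snap(n,f):
    o=ctrl.get_obs(); c=ctrl.camera(n)
    if n=="wrist":
        from scipy.spatial.transform import Rotation as R
        q=o["eef_rot"]; T=np.eye(4);T[:3,:3]=R.from_quat([q[1],q[2],q[3],q[0]]).as_matrix();T[:3,3]=o["eef_pos"]
        M=T@c["tool_from_camera"]; c["M"]=M
    else:
        M=np.eye(4);M[:3,:3]=c["R"].T;M[:3,3]=-c["R"].T@c["t"]; c["M"]=M
    np.savez(f"pics/{f}.npz",d=c["depth"],K=c["intrinsics"],M=M,p=c["pixels"])
    cv2.imwrite(f"pics/{f}.png",cv2.cvtColor(c["pixels"],cv2.COLOR_RGB2BGR))
def cloud(f):
    z=np.load(f"pics/{f}.npz");d=z["d"];K=z["K"];v,u=np.indices(d.shape)
    P=np.stack([(u-K[0,2])/K[0,0]*d,(v-K[1,2])/K[1,1]*d,d],-1)
    return P@z["M"][:3,:3].T+z["M"][:3,3],d,z["p"]
def ray(f,u,v,h):
    z=np.load(f"pics/{f}.npz");K=z["K"];M=z["M"]
    r=M[:3,:3]@[(u-K[0,2])/K[0,0],(v-K[1,2])/K[1,1],1];o=M[:3,3]
    return o+r*(h-o[2])/r[2]
E
python3 - <<'E'
from h import *
snap("top","top0");snap("side","side0")
o=ctrl.get_obs();print(o)
z=np.load("pics/top0.npz");print(z["K"],z["M"])
im=cv2.imread("pics/top0.png");cv2.imwrite("pics/top0b.png",cv2.resize(im,(800,600),interpolation=cv2.INTER_CUBIC))
E
```

```text
pics
{'time_s': 0.1, 'q': array([-1.48430843e+00,  1.81481157e-01,  1.60791466e+00,  2.82386705e-05,
        1.35383200e+00, -2.06302056e-01]), 'dq': array([-0.00085274, -0.00083777, -0.00199621, -0.0011583 ,  0.00026646,
        0.00012646]), 'joint_efforts': array([ 5.11550825e-04, -4.45876944e+01, -3.52237165e+01, -1.99949577e-04,
        4.14166687e-03, -2.30118764e-05]), 'eef_pos': array([ 0.16595817, -0.5502869 ,  0.40386271]), 'eef_rot': array([-8.15288403e-04,  9.89303494e-01,  1.45869560e-01,  6.27106581e-05]), 'wrist_force': array([ 0.24027374,  0.00190504, -0.32693078]), 'torque': array([ 0.02530588, -0.01509551, -0.01979457]), 'opening': 0.9981661014883005}
[[394.10375316   0.         252.55208519]
 [  0.         394.10375316 185.15017749]
 [  0.           0.           1.        ]] [[ 3.89797882e-03 -9.99163733e-01  4.07018392e-02  4.85062245e-01]
 [-9.99992340e-01 -3.90915749e-03 -1.95063201e-04  2.55343853e-03]
 [ 3.54009976e-04 -4.07007671e-02 -9.99171318e-01  1.18660221e+00]
 [ 0.00000000e+00  0.00000000e+00  0.00000000e+00  1.00000000e+00]]
```

View pics/top0b.png

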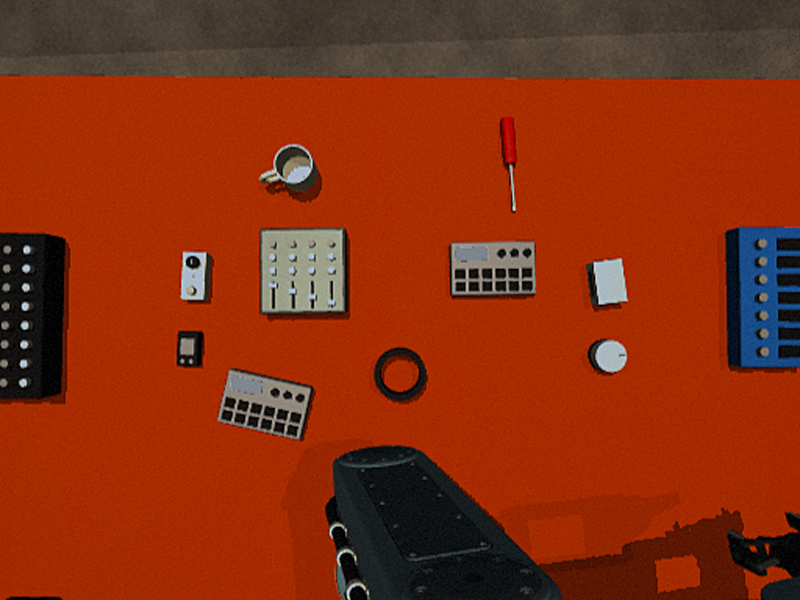

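View pics/side0.png

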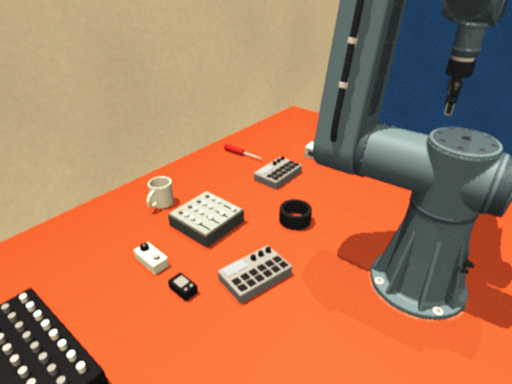

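The top view shows, in the 800x600 picture:
- mixer (303,272)
- right-hand drum machine (492,269), the one meant; the look-alike is at (265,404)
- DI box (608,283)
- volume knob (608,356)
- pedal (195,276)
- receiver (189,349)
- tape (400,375), mug (293,165), screwdriver (508,160)

The side view agrees.

```bash
cat >> h.py <<'E'
def blobs(f,lo=0.018,hi=0.09,minpx=60):
    P,d,p=cloud(f); m=((P[...,2]>lo)&(P[...,2]<hi)&(d>0)).astype(np.uint8)
    m=cv2.morphologyEx(m,cv2.MORPH_OPEN,np.ones((3,3)))
    n,l,s,c=cv2.connectedComponentsWithStats(m)
    for i in range(1,n):
        if s[i,4]<minpx: continue
        X=P[l==i]; zt=np.median(X[:,2]); X=X[abs(X[:,2]-zt)<0.008]
        r=cv2.minAreaRect((X[:,:2]*1000).astype(np.float32))
        print(np.round(c[i]),"ztop %.3f"%zt,"rect c",np.round(r[0],1),"size",np.round(r[1],1),"ang %.1f"%r[2],"mean",np.round(X.mean(0)*1000,1))
E
python3 - <<'E'
from h import *
blobs("top0")
E
```

```text
[325.  90.] ztop 0.023 rect c [ 819.6 -214.6] size [89.2 21.2] ang 1.2 mean [ 818.8 -213.8   23.2]
[180. 104.] ztop 0.058 rect c [762.  215.4] size [24.2 94.5] ang 45.2 mean [764.4 218.3  58.7]
[194. 115.] ztop 0.057 rect c [736.4 173.5] size [17.6 59.8] ang 35.7 mean [732.  174.4  58. ]
[194. 173.] ztop 0.046 rect c [566.8 174.6] size [158.1 161. ] ang 0.3 mean [565.  173.8  45.9]
[490. 190.] ztop 0.049 rect c [ 520. -689.] size [117.3 259.2] ang 88.9 mean [ 520.6 -688.6   49.6]
[ 18. 201.] ztop 0.069 rect c [481.2 680.5] size [ 86.9 296.2] ang 89.9 mean [483.5 675.   69.6]
[315. 171.] ztop 0.032 rect c [ 573.3 -181.6] size [ 97.9 159.9] ang 0.2 mean [ 572.5 -180.4   32.1]
[124. 176.] ztop 0.032 rect c [557.2 381.7] size [45.9 89. ] ang 88.2 mean [555.1 379.8  31.3]
[389. 180.] ztop 0.044 rect c [ 548.  -396.7] size [79.7 56.4] ang 7.3 mean [ 547.9 -395.5   43.7]
[120. 223.] ztop 0.027 rect c [419.3 391.4] size [41.2 64.9] ang 88.9 mean [418.9 390.2  27.2]
[389. 228.] ztop 0.043 rect c [ 410.7 -396.3] size [56.9 54.9] ang 89.8 mean [ 410.  -396.    43.5]
[255. 240.] ztop 0.046 rect c [374.9  -6.8] size [93.7 93.6] ang 45.5 mean [373.1  -6.4  46.5]
[169. 259.] ztop 0.032 rect c [316.3 246.2] size [160.4 101. ] ang 77.5 mean [316.7 245.9  32.1]
```

>>> {"method": "drive_tool", "body": {
  "commands": [
    [[0,0,0,0,0,0.6,0],[0,0,0,0,0,0.59,0],[0.884,-0.232,0,0,0,0,0],[0.884,-0.232,0,0,0,0,0],[0.884,-0.232,0,0,0,0,0],[0.884,-0.232,0,0,0,0,0],[0.884,-0.232,0,0,0,0,0],[0.884,-0.232,0,0,0,0,0],[0.884,-0.232,0,0,0,0,0],[0.884,-0.232,0,0,0,0,0]]
  ]
}}

```text
time_s: 1.1
eef_pos: [0.5066, -0.4127, 0.4042]
eef_rot: [-0.0, 0.998, 0.063, -0.0]
wrist_force: [-0.7, -1.7, 0.3]
opening: 0.999
```

>>> {"method": "drive_tool", "body": {
  "commands": [
    [[0.858,-0.215,0,0,0,0,0],[0,0,0.9,0,0,0,0],[0,0,0.9,0,0,0,0],[0,0,0.9,0,0,0,0],[0,0,0,0,0,0,0]]
  ]
}}

```text
time_s: 1.6
eef_pos: [0.5439, -0.3951, 0.261]
eef_rot: [-0.006, 0.998, 0.063, -0.005]
wrist_force: [-0.9, 0.5, -0.7]
opening: 1.0
```

```bash
python3 - <<'E'
from h import *
snap("wrist","w1");print(ctrl.get_obs()["eef_pos"]);blobs("w1")
E
```

```text
[ 0.54502907 -0.39641729  0.26551826]
[ 33. 130.] ztop 0.032 rect c [ 574.9 -241.7] size [99.5 42.6] ang 1.2 mean [ 575.1 -247.7   31.6]
[262. 201.] ztop 0.044 rect c [ 548.4 -397.2] size [80.4 55.2] ang 7.4 mean [ 552.  -396.7   44.4]
[241. 338.] ztop 0.031 rect c [ 429.3 -396.3] size [22.  55.6] ang 3.8 mean [ 434.9 -395.7   31. ]
```

View pics/w1.png

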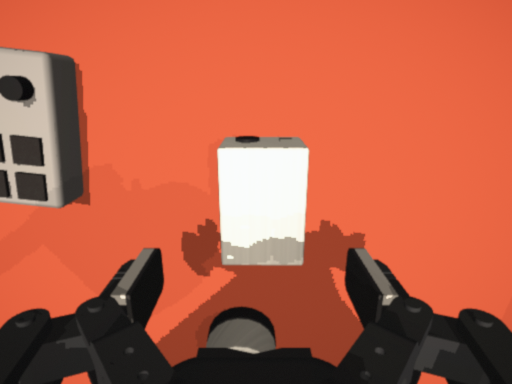

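The wrist view shows the DI box squarely between the jaws, with its top at u 220–307, v 148–240. The measurement agrees at (548, -397), 7.4°.

>>> {"method": "drive_tool", "body": {
  "commands": [
    [[0.06,0.02,0.6,0,0,0,0],[0,0,0.6,0,0,0,0],[0,0,0.46,0,0,0,0],[0,0,0,0,0,0,255],[0,0,0,0,0,0,255],[0,0,0,0,0,0,255],[0,0,0,0,0,0,255],[0,0,0,0,0,0,255],[0,0,0,0,0,0,255]]
  ]
}}

```text
time_s: 2.55
eef_pos: [0.5504, -0.3994, 0.1902]
eef_rot: [0.002, 0.998, 0.063, 0.002]
wrist_force: [0.1, -0.3, 7.5]
opening: 0.634
```

>>> {"method": "drive_tool", "body": {
  "commands": [
    [[0,0,0,0,0,0,255],[0,0,-0.3,0,0,0,255],[0,0,-0.5,0,0,0,255],[0,0,-0.5,0,0,0,255],[0,0,-0.5,0,0,0,255],[0,0,-0.3,0,0,0.42,255],[0,0,0,0,0,0.42,255],[0,0,0,0,0,0,255]]
  ]
}}

```text
time_s: 3.35
eef_pos: [0.5493, -0.3983, 0.2933]
eef_rot: [0.0, 1.0, 0.004, 0.0]
wrist_force: [0.6, 0.3, -4.7]
opening: 0.635
```

>>> {"method": "drive_tool", "body": {
  "commands": [
    [[0.05,-0.4,0,0,0,0,255],[0.05,-0.8,0,0,0,0,255],[0.05,-0.9,0,0,0,0,255],[0.05,-0.9,0,0,0,0,255],[0.05,-0.9,0,0,0,0,255],[0.05,-0.9,0,0,0,0,255],[0.05,-0.9,0,0,0,0,255],[0.05,-0.9,0,0,0,0,255],[0.05,-0.8,0,0,0,0,255],[0.05,-0.4,0,0,0,0,255]]
  ]
}}

```text
time_s: 4.35
eef_pos: [0.5694, -0.004, 0.2912]
eef_rot: [-0.001, 1.0, 0.007, -0.001]
wrist_force: [-0.2, -0.4, -4.3]
opening: 0.632
```

>>> {"method": "drive_tool", "body": {
  "commands": [
    [[0,-0.1,0,0,0,0,255],[0,0,0.6,0,0,0,255],[0,0,0.7,0,0,0,255],[0,0,0.3,0,0,0,255],[0,0,0,0,0,0,255],[0,0,0,0,0,0,255]]
  ]
}}

```text
time_s: 4.95
eef_pos: [0.5709, -0.0035, 0.2123]
eef_rot: [0.0, 1.0, 0.005, 0.0]
wrist_force: [0.8, 0.2, -3.7]
opening: 0.631
```

>>> {"method": "drive_tool", "body": {
  "commands": [
    [[0,0,0.2,0,0,0,255],[0,0,0.12,0,0,0,255],[0,0,0.1,0,0,0,255],[0,0,0,0,0,0,255],[0,0,0,0,0,0,255]]
  ]
}}

```text
time_s: 5.45
eef_pos: [0.5706, -0.0031, 0.1907]
eef_rot: [-0.0, 1.0, 0.005, -0.0]
wrist_force: [-0.8, 0.1, -4.7]
opening: 0.632
```

>>> {"method": "drive_tool", "body": {
  "commands": [
    [[0,0,0.04,0,0,0,255],[0,0,0,0,0,0,255],[0,0,0,0,0,0,255]]
  ]
}}

```text
time_s: 5.75
eef_pos: [0.5709, -0.0031, 0.1902]
eef_rot: [0.0, 1.0, 0.005, 0.0]
wrist_force: [-5.4, 0.7, 8.5]
opening: 0.632
```

>>> {"method": "drive_tool", "body": {
  "commands": [
    [[0,0,0,0,0,0,0],[0,0,0,0,0,0,0],[0,0,0,0,0,0,0],[0,0,0,0,0,0,0],[0,0,-0.3,0,0,0,0],[0,0,-0.6,0,0,0,0],[0,0,-0.8,0,0,0,0],[0,0,-0.5,0,0,0,0],[0,0,0,0,0,0,0]]
  ]
}}

```text
time_s: 6.65
eef_pos: [0.5725, -0.0034, 0.3045]
eef_rot: [0.001, 1.0, 0.005, 0.005]
wrist_force: [-0.4, -0.5, 0.2]
opening: 0.999
```

>>> {"method": "drive_tool", "body": {
  "commands": [
    [[-0.32,0.79,0,0,0,0,0],[-0.32,0.79,0,0,0,0,0],[-0.32,0.79,0,0,0,0,0],[-0.32,0.79,0,0,0,0,0],[-0.32,0.79,0,0,0,0,0],[-0.32,0.79,0,0,0,0,0],[-0.32,0.79,0,0,0,0,0],[-0.32,0.79,0,0,0,0,0],[-0.32,0.79,0,0,0,0,0],[-0.32,0.79,0,0,0,0,0]]
  ]
}}

```text
time_s: 7.65
eef_pos: [0.4132, -0.4009, 0.2985]
eef_rot: [-0.0, 1.0, 0.005, -0.0]
wrist_force: [0.0, -0.1, 0.1]
opening: 0.999
```

>>> {"method": "drive_tool", "body": {
  "commands": [
    [[0,0,0,0,0,0,0],[0,0,0,0,0,0,0]]
  ]
}}

```text
time_s: 7.85
eef_pos: [0.4136, -0.4001, 0.2982]
eef_rot: [-0.001, 1.0, 0.004, -0.0]
wrist_force: [0.2, 0.6, 0.0]
opening: 0.999
```

```bash
python3 - <<'E'
from h import *
snap("top","top1");snap("wrist","w2");blobs("top1");print();blobs("w2")
E
```

```text
[325.  89.] ztop 0.024 rect c [ 819.4 -214.1] size [87.9 21.4] ang 3.6 mean [ 820.3 -213.8   23.5]
[180. 103.] ztop 0.059 rect c [761.6 215.2] size [24.7 94.4] ang 44.7 mean [761.1 220.6  60.3]
[194. 115.] ztop 0.055 rect c [736.3 175.6] size [18.7 62.4] ang 32.9 mean [732.3 176.7  54.9]
[194. 173.] ztop 0.046 rect c [566.3 175.1] size [159.7 160.4] ang 1.3 mean [565. 174.  46.]
[491. 186.] ztop 0.050 rect c [ 519.7 -690. ] size [115.9 258.9] ang 89.7 mean [ 530.9 -692.9   49.8]
[ 18. 201.] ztop 0.069 rect c [481.  680.8] size [295.7  87.9] ang 0.1 mean [483.3 675.   69.6]
[315. 172.] ztop 0.032 rect c [ 573.3 -181.5] size [ 97.9 159.7] ang 0.2 mean [ 572.3 -180.1   32.1]
[255. 173.] ztop 0.044 rect c [567.5  -3.2] size [81.9 49.5] ang 0.2 mean [568.1  -3.4  44.3]
[124. 177.] ztop 0.032 rect c [557.  381.7] size [45.5 88.7] ang 88.0 mean [554.2 380.   31.6]
[120. 223.] ztop 0.028 rect c [419.4 391.6] size [40.8 64.8] ang 89.2 mean [419.2 390.7  27.6]
[387. 223.] ztop 0.043 rect c [ 421.4 -388.4] size [29.8 55.3] ang 29.0 mean [ 423.9 -390.2   43.1]
[252. 236.] ztop 0.047 rect c [381.9   0.8] size [73.4 93.9] ang 47.7 mean [385.4   4.3  46.8]
[169. 259.] ztop 0.032 rect c [316.3 246. ] size [159.9 100.3] ang 77.3 mean [316.4 245.7  32.2]
[265. 248.] ztop 0.047 rect c [350.8 -34.4] size [20.6 69.3] ang 49.4 mean [350.5 -34.7  46.7]
[275. 354.] ztop 0.046 rect c [ 59.3 -56.1] size [77.4 21.3] ang 44.6 mean [ 54.9 -58.6  45.8]

[31. 21.] ztop 0.031 rect c [ 536.5 -241.6] size [24.4 43.9] ang 1.6 mean [ 535.5 -247.1   31.6]
[252. 200.] ztop 0.044 rect c [ 410.2 -397.4] size [57.9 57.7] ang 3.0 mean [ 411.8 -397.6   44.3]
```

>>> {"method": "drive_tool", "body": {
  "commands": [
    [[-0.06,-0.06,0.7,0,0,0,0],[0,0,0.8,0,0,0,0],[0,0,0.6,0,0,0,0],[0,0,0.2,0,0,0,0],[0,0,0,0,0,0,255],[0,0,0,0,0,0,255],[0,0,0,0,0,0,255],[0,0,0,0,0,0,255],[0,0,0,0,0,0,255],[0,0,0,0,0,0,255]]
  ]
}}

```text
time_s: 8.95
eef_pos: [0.412, -0.3972, 0.1855]
eef_rot: [0.001, 1.0, 0.005, 0.001]
wrist_force: [0.2, 1.5, 6.9]
opening: 0.675
```

>>> {"method": "drive_tool", "body": {
  "commands": [
    [[0,0,0,0,0,0,255],[0,0,0,0,0,0,255]]
  ]
}}

```text
time_s: 9.15
eef_pos: [0.412, -0.3973, 0.1855]
eef_rot: [0.001, 1.0, 0.005, 0.001]
wrist_force: [1.8, 1.1, 7.1]
opening: 0.672
```

>>> {"method": "drive_tool", "body": {
  "commands": [
    [[0,0,-0.3,0,0,0,255],[0,0,-0.5,0,0,0,255],[0,0,-0.4,0,0,0,255],[0.18,-0.5,0,0,0,0,255],[0.18,-0.8,0,0,0,0,255],[0.18,-0.8,0,0,0,0,255],[0.18,-0.8,0,0,0,0,255],[0.18,-0.8,0,0,0,0,255],[0.18,-0.6,0,0,0,0,255],[0,0,0,0,0,0,255]]
  ]
}}

```text
time_s: 10.15
eef_pos: [0.4633, -0.1776, 0.244]
eef_rot: [-0.001, 1.0, 0.007, -0.0]
wrist_force: [0.1, 0.1, -2.1]
opening: 0.672
```

>>> {"method": "drive_tool", "body": {
  "commands": [
    [[0,0,0.4,0,0,0,255],[0,0,0.4,0,0,0,255],[0,0,0.2,0,0,0,255],[0,0,0,0,0,0,255],[0,0,0,0,0,0,255]]
  ]
}}

```text
time_s: 10.65
eef_pos: [0.4634, -0.1817, 0.1942]
eef_rot: [0.0, 1.0, 0.004, 0.0]
wrist_force: [0.2, -0.1, -2.7]
opening: 0.673
```

>>> {"method": "drive_tool", "body": {
  "commands": [
    [[0,0.02,0.1,0,0,0,255],[0,0,0.06,0,0,0,255],[0,0,0.04,0,0,0,255],[0,0,0,0,0,0,255],[0,0,0,0,0,0,255]]
  ]
}}

```text
time_s: 11.15
eef_pos: [0.4637, -0.1825, 0.1855]
eef_rot: [0.0, 1.0, 0.005, 0.0]
wrist_force: [-6.7, 2.2, 15.4]
opening: 0.672
```

>>> {"method": "drive_tool", "body": {
  "commands": [
    [[0,0,0,0,0,0,0],[0,0,0,0,0,0,0],[0,0,0,0,0,0,0],[0,0,0,0,0,0,0],[0,0,-0.3,0,0,0,0],[0,0,-0.7,0,0,0,0],[0,0,-0.8,0,0,0,0],[0,0,-0.7,0,0,0,0],[0,-0.4,0,0,0,0,0],[0,-0.8,0,0,0,0,0]]
  ]
}}

```text
time_s: 12.15
eef_pos: [0.4635, -0.1235, 0.3106]
eef_rot: [0.001, 1.0, 0.003, 0.002]
wrist_force: [-0.1, 1.1, 0.3]
opening: 1.003
```

>>> {"method": "drive_tool", "body": {
  "commands": [
    [[0.18,-0.95,0,0,0,0,0],[0.18,-0.95,0,0,0,0,0],[0.18,-0.95,0,0,0,0,0],[0.18,-0.95,0,0,0,0,0],[0.18,-0.95,0,0,0,0,0],[0.18,-0.95,0,0,0,0,0],[0.18,-0.95,0,0,0,0,0],[0.18,-0.95,0,0,0,0,0],[0.18,-0.95,0,0,0,0,0],[0.18,-0.95,0,0,0,0,0]]
  ]
}}

```text
time_s: 13.15
eef_pos: [0.5482, 0.3558, 0.3083]
eef_rot: [0.0, 1.0, 0.005, -0.0]
wrist_force: [-0.1, 0.2, 0.5]
opening: 1.003
```

>>> {"method": "drive_tool", "body": {
  "commands": [
    [[0,-0.5,0,0,0,0.3,0],[0,0,0,0,0,0,0],[0,0,0,0,0,0,0]]
  ]
}}

```text
time_s: 13.45
eef_pos: [0.5477, 0.3789, 0.3079]
eef_rot: [0.0, 1.0, -0.015, -0.001]
wrist_force: [0.1, -0.1, 0.0]
opening: 0.999
```

```bash
python3 - <<'E'
from h import *
snap("wrist","w3");blobs("w3");print();snap("top","top2");blobs("top2")
E
```

```text
[456. 159.] ztop 0.046 rect c [565.7 212.2] size [159.6  88.3] ang 1.3 mean [568.3 222.8  45.7]
[248. 175.] ztop 0.032 rect c [557.  382.8] size [45.1 89.2] ang 87.7 mean [559.  382.7  31.4]
[243. 313.] ztop 0.028 rect c [420.4 392.5] size [39.9 64.4] ang 88.4 mean [424.  392.2  27.5]
[333. 352.] ztop 0.029 rect c [374.7 303.6] size [17.9 34.1] ang 11.0 mean [375.4 305.4  28.4]
[430. 379.] ztop 0.032 rect c [341.1 206.6] size [34.3 13.6] ang 72.5 mean [342.5 206.6  32.1]

[325.  89.] ztop 0.024 rect c [ 819.7 -214.7] size [88.7 23. ] ang 5.7 mean [ 819.8 -213.7   23.6]
[180. 103.] ztop 0.059 rect c [764.6 215.5] size [24.5 95. ] ang 36.9 mean [762.8 219.   60.3]
[194. 115.] ztop 0.054 rect c [734.7 174.6] size [15.8 57.9] ang 30.9 mean [733.  174.7  54. ]
[194. 173.] ztop 0.046 rect c [566.3 175. ] size [159.8 160.6] ang 1.3 mean [564.8 174.   45.9]
[490. 190.] ztop 0.049 rect c [ 519.7 -689.5] size [115.8 258.6] ang 89.4 mean [ 520.2 -688.5   49.5]
[  7. 211.] ztop 0.070 rect c [481.  686.3] size [ 75.  295.2] ang 89.9 mean [456.2 694.4  69.8]
[315. 172.] ztop 0.032 rect c [ 573.4 -181.8] size [ 98.  160.3] ang 0.3 mean [ 572.3 -180.2   32.1]
[254. 173.] ztop 0.044 rect c [568.6  -3.2] size [79.2 49.6] ang 0.2 mean [568.3  -3.2  44.4]
[125. 166.] ztop 0.033 rect c [587.9 380.4] size [45.8 25.8] ang 85.9 mean [589.8 376.5  31.5]
[124. 186.] ztop 0.032 rect c [527.8 381.8] size [43.2 29.8] ang 88.4 mean [526.9 380.5  31.3]
[316. 210.] ztop 0.044 rect c [ 461.8 -182.1] size [58.2 55.1] ang 89.6 mean [ 461.2 -182.2   44.1]
[120. 223.] ztop 0.027 rect c [419.4 392. ] size [41.2 64.8] ang 88.7 mean [419.5 390.6  27.2]
[256. 240.] ztop 0.047 rect c [374.9  -6.7] size [93.6 93.7] ang 45.6 mean [374.2  -7.1  46.9]
[169. 259.] ztop 0.032 rect c [316.4 246.5] size [160.8 100.5] ang 77.6 mean [316.7 245.8  32.1]
[252. 352.] ztop 0.055 rect c [61.8  0.5] size [178.2  59.7] ang 89.7 mean [60.9 -1.  54.7]
```

View pics/top2.png

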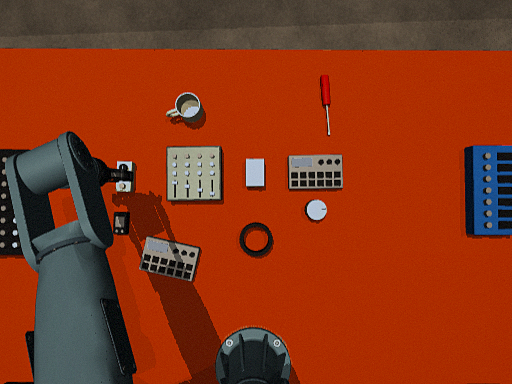

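Top view: DI at (256,172) is centred between the mixer and the drum machine, the volume controller at (316,210) is in front of the drum machine, and the tape is unmoved. Next is the pedal.

>>> {"method": "drive_tool", "body": {
  "commands": [
    [[0.18,-0.08,0.8,0,0,0,0],[0,0,0.9,0,0,0,0],[0,0,0.7,0,0,0,0],[0,0,0.16,0,0,0,0],[0,0,0,0,0,0,255],[0,0,0,0,0,0,255],[0,0,0,0,0,0,255],[0,0,0,0,0,0,255],[0,0,0,0,0,0,255],[0,0,0,0,0,0,255]]
  ]
}}

```text
time_s: 14.55
eef_pos: [0.5586, 0.3829, 0.184]
eef_rot: [-0.001, 1.0, -0.016, 0.002]
wrist_force: [0.4, -0.3, 6.7]
opening: 0.517
```

>>> {"method": "drive_tool", "body": {
  "commands": [
    [[0,0,0,0,0,0,255],[0,0,0,0,0,0,255]]
  ]
}}

```text
time_s: 14.75
eef_pos: [0.5586, 0.3829, 0.1841]
eef_rot: [-0.001, 1.0, -0.016, 0.002]
wrist_force: [-0.0, -0.6, 6.9]
opening: 0.517
```

>>> {"method": "drive_tool", "body": {
  "commands": [
    [[0,0,-0.3,0,0,0,255],[0,0,-0.6,0,0,0,255],[0,0,-0.7,0,0,0,255],[0,0,-0.6,0,0,-0.29,255],[0,0,-0.2,0,0,0,255],[0.1,0.3,0,0,0,0,255],[0.26,0.8,0,0,0,0,255]]
  ]
}}

```text
time_s: 15.45
eef_pos: [0.5741, 0.3289, 0.2998]
eef_rot: [-0.0, 1.0, 0.006, -0.001]
wrist_force: [0.9, -0.5, -3.6]
opening: 0.513
```

>>> {"method": "drive_tool", "body": {
  "commands": [
    [[0.26,0.8,0,0,0,0,255],[0.26,0.8,0,0,0,0,255],[0.26,0.8,0,0,0,0,255],[0.26,0.8,0,0,0,0,255],[0.26,0.8,0,0,0,0,255],[0.26,0.8,0,0,0,0,255],[0.26,0.8,0,0,0,0,255],[0.28,0.7,0,0,0,0,255],[0,0.31,0,0,0,0,255],[0,0,0,0,0,0,255]]
  ]
}}

```text
time_s: 16.45
eef_pos: [0.6825, -0.0054, 0.2985]
eef_rot: [-0.0, 1.0, 0.002, -0.002]
wrist_force: [-0.9, 0.2, -2.0]
opening: 0.516
```

>>> {"method": "drive_tool", "body": {
  "commands": [
    [[0.04,0,0.5,0,0,0,255],[0,0,0.7,0,0,0,255],[0,0,0.6,0,0,0,255],[0,0,0.25,0,0,0,255],[0,0,0,0,0,0,255],[0,0,0,0,0,0,255]]
  ]
}}

```text
time_s: 17.05
eef_pos: [0.6855, -0.0016, 0.199]
eef_rot: [0.0, 1.0, 0.004, 0.0]
wrist_force: [0.3, -0.5, -2.7]
opening: 0.515
```

>>> {"method": "drive_tool", "body": {
  "commands": [
    [[0,0,0.16,0,0,0,255],[0,0,0.1,0,0,0,255],[0,0,0.06,0,0,0,255],[0,0,0,0,0,0,255],[0,0,0,0,0,0,255]]
  ]
}}

```text
time_s: 17.55
eef_pos: [0.6858, -0.0022, 0.1841]
eef_rot: [0.0, 1.0, 0.004, 0.001]
wrist_force: [-4.2, -0.4, 4.8]
opening: 0.515
```

>>> {"method": "drive_tool", "body": {
  "commands": [
    [[0,0,0,0,0,0,0],[0,0,0,0,0,0,0],[0,0,0,0,0,0,0],[0,0,0,0,0,0,0],[0,0,-0.3,0,0,0,0],[0,0,-0.7,0,0,0,0],[0,0,-0.8,0,0,0,0],[0,0,-0.7,0,0,0,0],[0,0,0,0,0,0,0],[-0.47,-0.72,0,0,0,0,0]]
  ]
}}

```text
time_s: 18.55
eef_pos: [0.6637, 0.0302, 0.3106]
eef_rot: [0.001, 1.0, 0.002, 0.004]
wrist_force: [0.2, 0.7, -0.2]
opening: 0.998
```

>>> {"method": "drive_tool", "body": {
  "commands": [
    [[-0.475,-0.72,0,0,0,0,0],[-0.475,-0.72,0,0,0,0,0],[-0.475,-0.72,0,0,0,0,0],[-0.475,-0.72,0,0,0,0,0],[-0.475,-0.72,0,0,0,0,0],[-0.475,-0.72,0,0,0,0,0],[-0.475,-0.72,0,0,0,0,0],[-0.475,-0.72,0,0,0,0,0],[-0.475,-0.72,0,0,0,0,0],[-0.475,-0.72,0,0,0,0,0]]
  ]
}}

```text
time_s: 19.55
eef_pos: [0.4199, 0.3931, 0.3078]
eef_rot: [-0.0, 1.0, 0.004, 0.0]
wrist_force: [0.1, 0.6, -0.0]
opening: 0.998
```

>>> {"method": "drive_tool", "body": {
  "commands": [
    [[0,0,0,0,0,0.22,0],[0,0,0,0,0,0,0],[0,0,0,0,0,0,0]]
  ]
}}

```text
time_s: 19.85
eef_pos: [0.4212, 0.3916, 0.3075]
eef_rot: [-0.0, 1.0, -0.011, 0.0]
wrist_force: [-0.2, -0.0, 0.1]
opening: 0.996
```

```bash
python3 - <<'E'
from h import *
snap("wrist","w4");blobs("w4");print();snap("top","top3");blobs("top3")
E
```

```text
[472.  54.] ztop 0.045 rect c [519.6 231.1] size [69.6 48.5] ang 1.4 mean [518.2 237.5  45.2]
[253. 189.] ztop 0.028 rect c [419.6 392.6] size [40.  64.5] ang 88.2 mean [421.8 392.5  27.6]
[417. 277.] ztop 0.032 rect c [316.7 247.3] size [159.9 100.2] ang 77.6 mean [336.3 250.1  31.7]

[325.  89.] ztop 0.023 rect c [ 819.8 -214.5] size [89.  21.3] ang 0.9 mean [ 819.6 -214.2   23.3]
[180. 103.] ztop 0.060 rect c [762.8 214.8] size [24.8 92.5] ang 44.5 mean [761.  221.   61.6]
[194. 115.] ztop 0.055 rect c [732.8 176.2] size [13.3 53.9] ang 27.3 mean [731.9 174.4  56. ]
[254. 134.] ztop 0.032 rect c [681.9  -1.4] size [86.9 41.5] ang 0.2 mean [679.5  -1.2  31.5]
[194. 173.] ztop 0.046 rect c [566.4 175.1] size [160.1 160.2] ang 1.3 mean [564.9 174.1  45.9]
[490. 190.] ztop 0.049 rect c [ 519.5 -690.4] size [116.4 258.5] ang 90.0 mean [ 520.4 -688.6   49.6]
[ 18. 185.] ztop 0.069 rect c [516.2 679.5] size [224.8  84.8] ang 0.2 mean [527.1 677.1  69.7]
[315. 172.] ztop 0.032 rect c [ 573.3 -181.7] size [ 97.9 160.1] ang 0.2 mean [ 572.4 -180.2   32.1]
[254. 173.] ztop 0.044 rect c [568.6  -3.2] size [79.2 49.6] ang 0.2 mean [568.4  -3.2  44.3]
[316. 210.] ztop 0.044 rect c [ 461.8 -182.2] size [55.  57.4] ang 0.1 mean [ 461.2 -182.1   44. ]
[120. 216.] ztop 0.027 rect c [439.3 390.6] size [26.4 38.6] ang 2.5 mean [439.4 390.6  27. ]
[256. 240.] ztop 0.047 rect c [375.   -8.3] size [94.8 92.3] ang 0.3 mean [374.   -6.9  46.7]
[169. 259.] ztop 0.032 rect c [316.2 246.1] size [160.1 100.5] ang 77.6 mean [316.5 245.9  32.1]
[253. 352.] ztop 0.054 rect c [61.8  1.1] size [ 59.2 178.8] ang 0.8 mean [59.9  0.7 54.6]
```

>>> {"method": "drive_tool", "body": {
  "commands": [
    [[-0.03,-0.02,0.8,0,0,0.06,0],[0,0,0.9,0,0,0,0],[0,0,0.65,0,0,0,0],[0,0,0.15,0,0,0,0],[0,0,0,0,0,0,255],[0,0,0,0,0,0,255],[0,0,0,0,0,0,255],[0,0,0,0,0,0,255],[0,0,0,0,0,0,255],[0,0,0,0,0,0,255]]
  ]
}}

```text
time_s: 20.95
eef_pos: [0.4208, 0.3936, 0.1847]
eef_rot: [-0.001, 1.0, -0.015, 0.002]
wrist_force: [0.2, -0.4, 7.1]
opening: 0.45
```

>>> {"method": "drive_tool", "body": {
  "commands": [
    [[0,0,0,0,0,0,255],[0,0,0,0,0,0,255]]
  ]
}}

```text
time_s: 21.15
eef_pos: [0.4208, 0.3935, 0.1847]
eef_rot: [-0.001, 1.0, -0.015, 0.002]
wrist_force: [0.2, -0.7, 7.2]
opening: 0.451
```

>>> {"method": "drive_tool", "body": {
  "commands": [
    [[0,0,-0.3,0,0,0,255],[0,0,-0.6,0,0,0,255],[0,0,-0.7,0,0,0,255],[0,0,-0.6,0,0,-0.28,255],[0,0,-0.2,0,0,0,255],[0.1,0.3,0,0,0,0,255],[0.31,0.8,0,0,0,0,255]]
  ]
}}

```text
time_s: 21.85
eef_pos: [0.4394, 0.3386, 0.3017]
eef_rot: [-0.0, 1.0, 0.006, -0.0]
wrist_force: [1.2, -0.4, -1.1]
opening: 0.452
```

>>> {"method": "drive_tool", "body": {
  "commands": [
    [[0.31,0.85,0,0,0,0,255],[0.31,0.85,0,0,0,0,255],[0.31,0.85,0,0,0,0,255],[0.31,0.85,0,0,0,0,255],[0.31,0.85,0,0,0,0,255],[0.31,0.85,0,0,0,0,255],[0.31,0.8,0,0,0,0,255],[0.33,0.7,0,0,0,0,255],[0,0.26,0,0,0,0,255],[0,0,0,0,0,0,255]]
  ]
}}

```text
time_s: 22.85
eef_pos: [0.5675, -0.0062, 0.3005]
eef_rot: [-0.0, 1.0, 0.002, -0.002]
wrist_force: [-0.6, 0.3, -1.4]
opening: 0.446
```

>>> {"method": "drive_tool", "body": {
  "commands": [
    [[0,0,0,0,0,0,255],[0,0,0,0,0,0,255]]
  ]
}}

```text
time_s: 23.05
eef_pos: [0.5675, -0.0027, 0.3016]
eef_rot: [-0.0, 1.0, 0.005, -0.001]
wrist_force: [-0.2, 0.0, -0.1]
opening: 0.447
```

Adjusting x by +2 mm and lowering to z≈0.238, then down to contact.

>>> {"method": "drive_tool", "body": {
  "commands": [
    [[0.04,0,0.5,0,0,0,255],[0,0,0.5,0,0,0,255],[0,0,0.25,0,0,0,255],[0,0,0,0,0,0,255],[0,0,0,0,0,0,255]]
  ]
}}

```text
time_s: 23.55
eef_pos: [0.5704, -0.0034, 0.2402]
eef_rot: [0.0, 1.0, 0.004, 0.0]
wrist_force: [-0.2, 0.1, -1.2]
opening: 0.451
```

>>> {"method": "drive_tool", "body": {
  "commands": [
    [[0,0,0.08,0,0,0,255],[0,0,0.06,0,0,0,255],[0,0,0.03,0,0,0,255],[0,0,0,0,0,0,255],[0,0,0,0,0,0,255]]
  ]
}}

```text
time_s: 24.05
eef_pos: [0.5703, -0.0041, 0.2313]
eef_rot: [0.0, 1.0, 0.004, 0.0]
wrist_force: [-0.2, -0.2, -0.7]
opening: 0.455
```

>>> {"method": "drive_tool", "body": {
  "commands": [
    [[0,0,0.04,0,0,0,255],[0,0,0,0,0,0,255],[0,0,0,0,0,0,255]]
  ]
}}

```text
time_s: 24.35
eef_pos: [0.5706, -0.0041, 0.2298]
eef_rot: [0.0, 1.0, 0.004, 0.0]
wrist_force: [-1.1, -0.2, 4.8]
opening: 0.452
```

Contact at the expected height. Release, rise, and swing clear.

>>> {"method": "drive_tool", "body": {
  "commands": [
    [[0,0,0,0,0,0,0],[0,0,0,0,0,0,0],[0,0,0,0,0,0,0],[0,0,0,0,0,0,0],[0,0,-0.3,0,0,0,0],[0,0,-0.6,0,0,0,0],[0,0,-0.8,0,0,0,0],[0,0,-0.6,0,0,0,0],[0,0,0,0,0,0,0]]
  ]
}}

```text
time_s: 25.25
eef_pos: [0.572, -0.0042, 0.3509]
eef_rot: [0.001, 1.0, 0.004, 0.005]
wrist_force: [0.6, 0.2, 1.3]
opening: 1.004
```

>>> {"method": "drive_tool", "body": {
  "commands": [
    [[-0.3,0.8,0,0,0,0,0],[-0.3,0.9,0,0,0,0,0],[-0.3,0.9,0,0,0,0,0],[-0.3,0.9,0,0,0,0,0],[-0.3,0.9,0,0,0,0,0],[-0.3,0.9,0,0,0,0,0],[-0.3,0.9,0,0,0,0,0],[-0.3,0.9,0,0,0,0,0],[0,0,0,0,0,0,0],[0,0,0,0,0,0,0]]
  ]
}}

```text
time_s: 26.25
eef_pos: [0.4524, -0.3608, 0.3439]
eef_rot: [-0.0, 1.0, 0.003, -0.0]
wrist_force: [-0.1, 0.3, 0.4]
opening: 0.995
```

```bash
python3 - <<'E'
from h import *
snap("top","top4");blobs("top4");
P,d,p=cloud("top4")
m=(abs(P[...,0]-.568)<.06)&(abs(P[...,1]+.003)<.05)&(P[...,2]>.062)
X=P[m];print("recv",cv2.minAreaRect((X[:,:2]*1000).astype(np.float32)),np.median(X[:,2]))
im=cv2.imread("pics/top4.png")[40:290,100:400];cv2.imwrite("pics/c4.png",cv2.resize(im,None,fx=2.4,fy=2.4,interpolation=cv2.INTER_CUBIC))
E
```

```text
[325.  89.] ztop 0.023 rect c [ 819.2 -213.6] size [88.5 23. ] ang 3.3 mean [ 820.8 -213.7   23.4]
[180. 103.] ztop 0.058 rect c [762.8 214.5] size [25.8 94.2] ang 40.7 mean [761.8 219.8  59.7]
[194. 115.] ztop 0.053 rect c [733.4 174.9] size [13.4 54.6] ang 30.4 mean [732.6 172.4  52.7]
[254. 135.] ztop 0.032 rect c [681.9  -1.4] size [87.  41.4] ang 0.3 mean [679.4  -1.2  31.4]
[194. 173.] ztop 0.046 rect c [566.3 175.2] size [159.9 160.7] ang 1.3 mean [564.9 174.   45.9]
[492. 182.] ztop 0.050 rect c [ 519.8 -689.3] size [117.  258.2] ang 89.6 mean [ 541.6 -693.9   49.8]
[ 18. 201.] ztop 0.069 rect c [480.8 680. ] size [295.9  86.9] ang 0.3 mean [483.6 675.   69.5]
[315. 172.] ztop 0.032 rect c [ 573.3 -181.8] size [ 97.9 160.2] ang 0.3 mean [ 572.  -179.7   32.2]
[254. 173.] ztop 0.070 rect c [567.9  -3.1] size [63. 37.] ang 0.2 mean [567.8  -3.1  72.3]
[316. 210.] ztop 0.044 rect c [ 461.8 -181.6] size [55. 58.] ang 0.2 mean [ 461.4 -182.4   44. ]
[256. 240.] ztop 0.047 rect c [374.9  -8.3] size [94.8 92.3] ang 0.5 mean [374.1  -7.7  46.9]
[169. 259.] ztop 0.032 rect c [316.3 246.5] size [160.3 101. ] ang 77.6 mean [316.5 246.   32.1]
[258. 350.] ztop 0.054 rect c [ 66.7 -19.4] size [145.8  51.7] ang 81.9 mean [ 64.8 -17.7  53.6]
recv ((567.947998046875, -3.0588512420654297), (62.987693786621094, 37.02898025512695), 0.24610348045825958) 0.07223475365620757
```

View pics/c4.png

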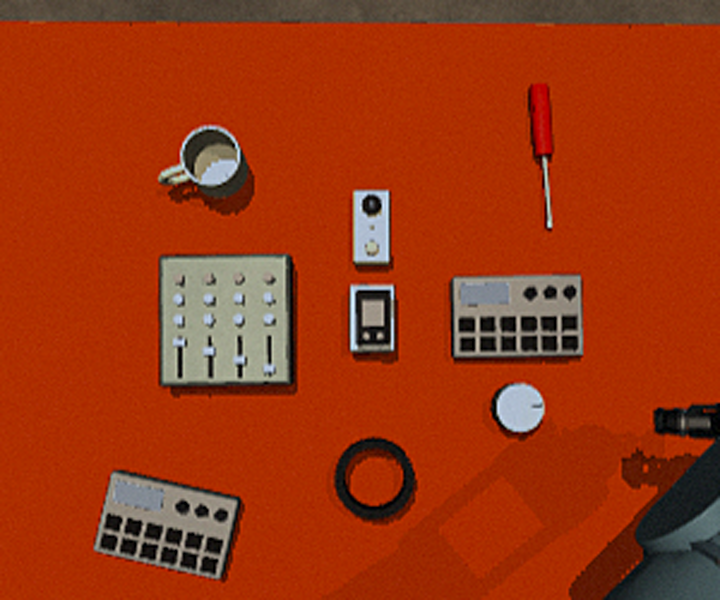

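The crop shows the pedal (371,228) behind the DI box, the receiver (372,318) centred on the DI, and the volume controller (519,408) in front of the drum machine. All the bystanders are where they started. Handing in.

```bash
python3 -c "
from bench import ctrl
print(ctrl.hand_in())"
```

```text
the job is handed in; nothing more can be done
None
```

All four items are set out as asked, and I handed the job in at about 26 s of robot time. The hand-in gives no verdict.

Last check, from the top camera (calibration good to about 2 mm):

| Item | Measured | Wanted |
|---|---|---|
| DI box to mixer / drum machine | about 178 mm / 179 mm | 163–197 mm |
| DI box off the line between them | about 1–2 mm | within 15 mm |
| Pedal behind DI box | about 113 mm, about 2 mm sideways | 100–130 mm, within 15 mm |
| Receiver on DI box | centres within about 1 mm, top at 72 mm | within 12 mm, top at 73 mm |
| Volume controller before drum machine | about 111 mm, less than 2 mm sideways | 95–125 mm, within 15 mm |

- **Angles:** DI box, pedal and receiver are within about 1° of the mixer's direction.
- **Bystanders:** the tape roll, mug and screwdriver read the same as at the start, to within a few millimetres of measuring noise.
- **Disagreements:** none failed. The first mixer reading gave a yaw of 0.3°, later ones 1.3°, and the line between mixer and drum machine about 1°. I placed everything at about 0.5°, well inside the limits.

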